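Free a film guide from its left-hand lever nut

ROBOT

A 6-joint arm with a two-finger parallel gripper is mounted at the origin on the work surface. World frame = base frame: x ahead of the robot, y to its left, z up, the work surface at z = 0. Lengths are in mm, angles in rad, forces in N, time in s.
With the tool pointing down it reaches from about 300 to 775 mm from the base axis. Payload 14.6 kg.
Tool frame: the origin (TCP) lies at the very end of the fingers, on their centre line; the grasp point (between the pads) lies 19 mm behind it; z points along the fingers, y is the line along which they close (so a half turn about z gives the same grasp; the last joint's range is limited). The gripper opens to 94 mm and grips with 3 to 60 N. Pads are 16 mm wide; open, the fingers measure 119 mm over their backs; the gripper's body (75 mm by 177 mm) begins 78 mm behind the grasp point.
Start: joints at [1.267, 0.3, 1.521, -0, 1.321, -0.067], TCP at [129.024, 534.642, 205.446] pointing down, gripper open.
Joint ranges: [-3.03, 3.03], [-0.79, 2.21], [0.23, 2.52], [-1.04, 4.18], [0, 3.07], [-2.55, 2.55]. Speed limits (rad/s): [2.22, 2.22, 2.57, 3.14, 3.14, 3.14].

INTERFACE

Orientations are given as [roll, pitch, yaw] about the fixed x, y, z axes, in that order (R = Rz(yaw) Ry(pitch) Rx(roll)).
In Python, from cell import manip gives the robot as it stands.
- The arm moves only by the tool servo_tool, never from a script. Its argument "motion" is a list that holds one entry, the list of rows, each a list of 7 numbers: the shift along the world's x, y, z as a fraction of full scale, then the turn, a rotation vector about the world's x, y, z as a fraction of full scale, then the closure, from 0 (fully open) to 1 (shut). In form: [[[x, y, z, rx, ry, rz, gripper], ...]]. A call has 1 to 10 rows; each row is the pose to reach, as a shift and turn from the pose commanded when the call began, turning the shorter way round; what a row does not reach only later rows make up. Full scale, the value 1, is 0.5 m for a shift and pi rad for a turn. A row lasts 1/10 s, in which the tool goes at most 50 mm and 8.59 degrees, less where a joint would pass 70% of its speed; a pose out of reach is approached as far as the arm can. A call with a number of a shift or a turn outside -1 to 1 is refused whole. A call with a gripper value outside its range is refused whole. The fingers move at their own pace and stop on an object; "newtons" is the grip in N (left out, the last holds). Time passes only in rows, so rows that repeat a pose let the fingers close. It gives the time, the measured TCP pose, the force, the opening and the grip force at its end, in the units of the state.
- manip.read_state(): the state, without advancing time (a new reading comes with each control period).
- manip.camera(name): name is "scene" or "side" or "wrist"; returns a dict with "frame" (400x640x3 uint8, red, green, blue), "range_z" (400x640 float32, mm along the optical axis (not along the pixel's ray), 0 where there is no reading), "vfov" (degrees; the focal length in pixels is half the picture's height over the tangent of half this angle, whatever the lens; pixels are square), "cx", "cy" (the principal point, pixels), "k1" (the pictures are not rectified: a ray, as slopes to the right and down, at radius r is drawn at 1 + k1 r^2 times it, then the intrinsics apply), "cam_to_world" (4x4, takes a point from camera to world coordinates). Camera axes: x right, y down, z forward; pixel columns grow to the right and rows downward; lengths in mm; the calibration is good to about 2 mm. A picture is of the moment at which its call begins.
- manip.sign_off(): hands the job in; it is judged then, once.
The state is a dict: "clock": time; "joints": joint angles; "qd": joint speeds; "effort": joint torques, N m; "eef_pos": TCP position; "eef_rot": TCP orientation; "wrist_force": force on the tool from outside, world axes, zero at the start; "moment": the same for the moment, N m; "finger_gap": finger opening in mm; "finger_force": force on a finger pad.
Only numpy, scipy, OpenCV 4.12 (cv2) and the standard library are available. Lean on these libraries where they do the work, as an engineer would, in place of code of your own. Each camera call takes 0.05 s, during which the arm holds its last target. There are 200 camera calls.

TASK

The slotted aluminium film guide is locked on the round bench clamp by a lever nut with a left-hand thread: push the lever's upright pin clockwise (seen from above), round until you feel the nut come up against its stop, never putting more than 20 N on the lever. Then draw the guide out from under the nut by its fin, and set it down gently, flat and right way up, in the middle of the steel tray; leave the other things on the bench where they are.

Things in the scene. Friction and masses are not known exactly. Their poses are not given: they have to be found in the camera images.
- lever: dark steel lever nut: nut 48 mm across, 8 mm thick, hub above it, one arm 14 mm wide (top face 22 mm above the nut's underside) ending in an upright black pin 80 mm from the axis. Origin: on the vertical turning axis at the nut's underside; x axis along the arm to the pin. Left-hand thread: clockwise from above (yaw falling) loosens and raises it 2.5 mm per rad; anticlockwise seats it tight
- hub_top (a point): centre of the top of the nut's hub (29 mm across), 24 mm above the nut's underside. Tight, the underside is 36.4 mm above the bench; it starts up to 2 mm higher, so the turn left to the loose stop varies from 1.5 to 2.3 rad; that stop has to be felt, and stopping short of it counts as not undone. The nut stays where it is left
- pin_top (a point): centre of the top of the lever's black pin: 14 mm thick, 42 mm tall above the arm, top 64 mm above the nut's underside. Pushing it round takes 4 to 5 N; at either end of travel the force climbs 1.6 N per mm of push, as the clamp's head gives in a rubber bush. A squeeze of the pin counts towards the 20 N: push it with a finger or keep it loosely between open fingers
- guide: aluminium plate 118 x 56 x 6 mm, 0.13 to 0.21 kg, lying 30 mm up on the clamp's round head. Its 24 mm slot straddles the 20 mm stud. Origin: underside, on the stud's axis at the start; x axis from slot mouth (-33 mm) to fin end (+85). Toes 5 mm high at the mouth (x -33 to -23) catch behind the nut until it is undone; then it slides out level along its +x, clear of the nut after 60 mm
- fin_top (a point): centre of the top edge of the guide's upright fin, the part to grip: 10 mm thick across the guide's y, 32 mm long along x, standing 31 mm above the plate (37 mm above the guide's underside); it is at x = +60 mm of the guide
- guide_mid (a point): centre of the guide's underside (x = +26 mm of the guide)
- tray: fixed shallow open steel tray, outside 190 (x) x 150 (y) mm, 22 mm high, walls and floor 5 mm thick; origin at the centre of its underside; the guide fits in lengthwise with room to spare
- gear: bystander: steel gear, 47 mm across, 18 mm high; origin at the centre of its underside
- bushing: bystander: brass bushing, 32 mm across, 24 mm high; origin at the centre of its underside
- pot: bystander: blue plastic lens cleaning pot, 58 mm across, 50 mm high; origin at the centre of its underside
- core: bystander: black spool core, 72 mm across, 22 mm high, lying flat; origin at the centre of its underside
- acrylic: bystander: clear acrylic film guide strip, 120 x 35 mm, 18 mm high; origin at the centre of its underside
- screwdriver: bystander: screwdriver lying on the bench; origin under its middle
- loupe: bystander: black loupe ring, 48 mm across, 30 mm high; origin at the centre of its underside
Things that resemble listed ones, but are neither listed nor needed, are in the scene too. There is more than one size of the guide; the job needs the largest.

How it is judged:
By the outcome, as a careful person would: the job done as asked, in the order asked, and still so for the second after the job is handed in, with the robot touching nothing.
It also fails if it takes over 72 s, if anything falls off the work surface, if the arm or the gripper's body presses on something with over 40 N, if the wrist force passes 120 N, or if a joint passes its speed limit or range.

## Working session

There is one attempt and no reset: what is moved stays moved. The work goes in short steps, Python scripts to look and compute and a tool call to move; the robot and the scene stay as the last step left them, time stands still between calls to the robot, and variables do not carry over. Pictures are saved under pics/ and viewed, at most 10 in all, crops included, and the job is handed in when it is done.

Besides the shell and the picture viewer there is one more tool, called in YAML: its name, and indented under it one key for each argument. servo_tool: Moves the arm, as the interface text tells. Its arguments: {"type":"object","properties":{"motion":{"type":"array"},"newtons":{"type":"number"}},"required":["motion"]}

```bash
mkdir -p pics; cat > h.py <<'E'
import numpy as np, cv2, pickle
from cell import manip
def grab(n,f):
    c=manip.camera(n); pickle.dump(c,open(f'pics/{f}.pkl','wb'))
    cv2.imwrite(f'pics/{f}.png',c['frame'][:,:,::-1]); return c
def load(f): return pickle.load(open(f'pics/{f}.pkl','rb'))
def ray(c,u,v):
    f=200/np.tan(np.radians(c['vfov'])/2)
    K=np.array([[f,0,c['cx']],[0,f,c['cy']],[0,0,1.]])
    p=cv2.undistortPoints(np.array([[[u,v]]],float),K,np.array([c['k1'],0,0,0.]))[0,0]
    T=np.array(c['cam_to_world']); d=T[:3,:3]@np.array([p[0],p[1],1]); return T[:3,3],d
def at_z(c,u,v,z):
    o,d=ray(c,u,v); return o+d*(z-o[2])/d[2]
def dep(c,u,v):
    o,d=ray(c,u,v); return o+d*c['range_z'][int(round(v)),int(round(u))]
def tri(a,b):
    A=[];B=[]
    M=np.zeros((3,3));y=np.zeros(3)
    for o,d in (a,b):
        d=d/np.linalg.norm(d);P=np.eye(3)-np.outer(d,d);M+=P;y+=P@o
    return np.linalg.solve(M,y)
E
python3 - <<'E'
from h import *
a=grab('scene','s0');b=grab('side','d0');c=grab('wrist','w0')
for x in(a,b,c): print(x['vfov'],np.round(x['cam_to_world'],2).tolist())
print(manip.read_state())
# composite: scene & side within 800x600 each separately
E
```

```text
44.06870275547513 [[0.79, 0.36, -0.49, 1261.67], [0.61, -0.45, 0.65, -929.35], [0.02, -0.82, -0.57, 908.53], [0.0, 0.0, 0.0, 1.0]]
51.069531837848714 [[-0.92, -0.26, 0.28, 240.38], [-0.38, 0.65, -0.66, 666.09], [-0.01, -0.72, -0.7, 783.26], [0.0, 0.0, 0.0, 1.0]]
67.16564666087869 [[0.23, 0.94, 0.23, 63.42], [0.97, -0.23, -0.06, 551.73], [-0.0, 0.24, -0.97, 384.91], [0.0, 0.0, 0.0, 1.0]]
{'clock': 0.15, 'joints': array([ 1.26736450e+00,  3.00317545e-01,  1.52144424e+00, -1.03597872e-05,
        1.32067374e+00, -6.66066853e-02]), 'qd': array([-3.22009539e-05, -1.91092502e-03, -2.10344068e-03, -8.69645645e-04,
        1.38924104e-03, -1.72121574e-04]), 'effort': array([ 8.46947332e-04, -5.31958687e+01, -3.52825820e+01,  7.08274590e-02,
        2.36151059e-02, -6.94096471e-06]), 'eef_pos': array([128.98997323, 534.45839292, 205.02844718]), 'eef_rot': array([-3.14075099e+00, -4.60861698e-05,  2.90477006e+00]), 'wrist_force': array([ 0.62440987,  0.4351733 , -0.64266123]), 'moment': array([ 0.02888138, -0.01575637,  0.01771617]), 'finger_force': 0.0, 'finger_gap': 94.26275221191388}
```

View pics/s0.png

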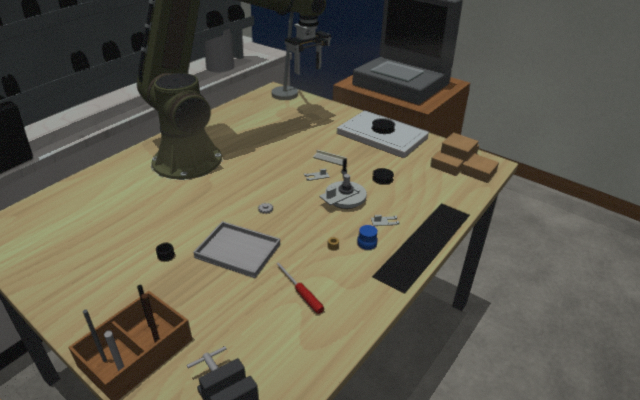

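View pics/d0.png

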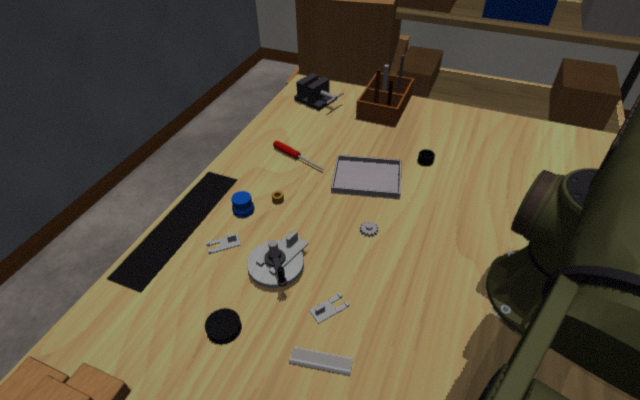

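Guide candidates: on the clamp at scene (340,195) / side (285,255), and loose smaller ones at scene (317,175) and (385,221) / side (329,308) and (224,243). The one under the lever nut is the one I want. Next I'll check it in a close crop of both views.

```bash
python3 - <<'E'
from h import *
a=load('s0');b=load('d0')
A=cv2.resize(a['frame'][145:220,305:385],None,fx=5,fy=5,interpolation=3)
B=cv2.resize(b['frame'][225:300,240:320],None,fx=5,fy=5,interpolation=3)
im=np.hstack([A,B]); im=cv2.convertScaleAbs(im,alpha=1.5,beta=20)
cv2.imwrite('pics/c1.png',im[:,:,::-1])
for n,u,v in [('hub',274,245),('pin',282,283),('tray',367,176)]: print(n,dep(b,u,v).round(1))
for n,u,v in [('clamp',345,197),('tray',237,249),('pot',368,231),('bush',333,243),('gear',265,208)]: print(n,dep(a,u,v).round(1))
E
```

```text
hub [573.1 158.9  90.3]
pin [525.  222.2  57.6]
tray [ 485.2 -238.     4.2]
clamp [598.5 122.7  34.5]
tray [ 485.1 -234.6    5.3]
pot [750.6  12.1  47.8]
bush [689.2 -66.8  24.5]
gear [422.8 -49.6  10.3]
```

View pics/c1.png

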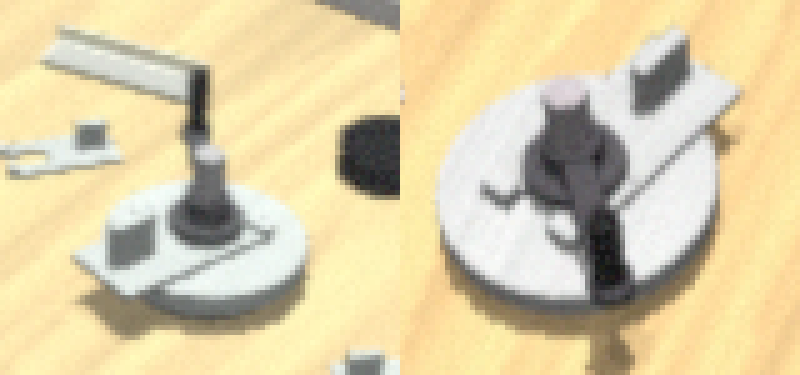

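The crop shows the guide under the nut, fin at the crop's lower left (scene view). Pin top is at scene (345,159) / side (281,268), fin top at scene (331.4,188.8) / side (292,234.6), and stud top at scene (346.6,175.4) / side (273,242.6).

```bash
python3 - <<'E'
from h import *
a=load('s0');b=load('d0')
for n,p,q in [('pin',(345,159),(281,268)),('fin',(331.4,188.8),(292,234.6)),('stud',(346.6,175.4),(273.2,242.6))]:
    print(n,tri(ray(a,*p),ray(b,*q)).round(1))
# tray: pixels by depth near rim/floor heights
for c,u0,u1,v0,v1 in((a,185,290,215,285),(b,320,410,150,205)):
    P=np.array([dep(c,u,v) for v in range(v0,v1) for u in range(u0,u1)])
    m=(P[:,2]>17)&(P[:,2]<26);Q=P[m,:2].astype(np.float32)
    print(m.sum(),cv2.minAreaRect(Q), P[m,2].mean())
# clamp disc, plate and obstacles heights
for c,u0,u1,v0,v1 in((a,300,390,160,215),(b,235,320,225,300)):
    P=np.array([dep(c,u,v) for v in range(v0,v1) for u in range(u0,u1)])
    m=(P[:,2]>60)&(np.hypot(P[:,0]-580,P[:,1]-150)<110);print('fin/pin pts',P[m].round(0).tolist()[::6])
E
```

```text
pin [528.  216.6 100.2]
fin [562.8  96.4  63.8]
stud [578.7 153.5  89.9]
391 ((511.3845520019531, -227.21142578125), (248.34141540527344, 154.67047119140625), 14.807329177856445) 20.080665756314175
357 ((484.6581115722656, -232.7782745361328), (188.8927459716797, 156.52706909179688), 14.132989883422852) 19.858699189284955
fin/pin pts [[523.0, 209.0, 98.0], [528.0, 209.0, 96.0], [530.0, 212.0, 92.0], [533.0, 213.0, 89.0], [534.0, 218.0, 83.0], [529.0, 208.0, 78.0], [532.0, 217.0, 71.0], [531.0, 207.0, 68.0], [534.0, 214.0, 62.0], [575.0, 163.0, 89.0], [585.0, 154.0, 94.0], [583.0, 151.0, 90.0], [581.0, 148.0, 88.0], [580.0, 144.0, 86.0], [576.0, 145.0, 80.0], [572.0, 147.0, 73.0], [589.0, 155.0, 77.0], [588.0, 150.0, 75.0], [584.0, 152.0, 69.0], [581.0, 144.0, 68.0], [575.0, 144.0, 62.0], [579.0, 143.0, 60.0], [563.0, 102.0, 67.0], [567.0, 102.0, 65.0], [564.0, 95.0, 64.0], [560.0, 80.0, 67.0], [557.0, 79.0, 62.0], [564.0, 80.0, 61.0]]
fin/pin pts [[562.0, 85.0, 65.0], [555.0, 87.0, 67.0], [556.0, 91.0, 67.0], [560.0, 93.0, 64.0], [565.0, 100.0, 65.0], [567.0, 105.0, 67.0], [556.0, 97
[... 325 characters left out ...]
, 164.0, 83.0], [569.0, 159.0, 82.0], [573.0, 166.0, 85.0], [587.0, 161.0, 70.0], [572.0, 160.0, 75.0], [583.0, 164.0, 71.0], [570.0, 159.0, 72.0], [583.0, 164.0, 68.0], [570.0, 160.0, 70.0], [577.0, 165.0, 68.0], [588.0, 165.0, 60.0], [572.0, 162.0, 63.0], [572.0, 162.0, 60.0], [572.0, 166.0, 62.0], [533.0, 216.0, 101.0], [531.0, 217.0, 100.0], [531.0, 220.0, 100.0], [533.0, 222.0, 98.0], [521.0, 218.0, 99.0], [522.0, 218.0, 95.0], [522.0, 222.0, 97.0], [524.0, 222.0, 93.0], [527.0, 222.0, 88.0], [529.0, 223.0, 84.0], [534.0, 220.0, 76.0], [522.0, 217.0, 77.0], [522.0, 220.0, 78.0], [522.0, 221.0, 75.0], [522.0, 221.0, 72.0], [522.0, 221.0, 68.0], [523.0, 221.0, 64.0], [517.0, 219.0, 61.0]]
```

servo_tool:
  motion:
    - [[0.2, -0.16, 0.04, -0.0003, 0, -0.05, 0], [0.4, -0.32, 0.04, -0.0003, 0, -0.1, 0.3], [0.6, -0.48, 0, -0.0003, 0, -0.15, 0.5], [0.798, -0.636, -0.05, -0.0003, 0, -0.2085, 0.7], [0.798, -0.636, -0.1, -0.0003, 0, -0.2085, 0.7], [0.798, -0.636, -0.1, -0.0003, 0, -0.2085, 0.7], [0.798, -0.636, -0.1, -0.0003, 0, -0.2085, 0.7], [0.798, -0.636, -0.1, -0.0003, 0, -0.2085, 0.7], [0.798, -0.636, -0.1, -0.0003, 0, -0.2085, 0.7], [0.798, -0.636, -0.1, -0.0003, 0, -0.2085, 0.7]]
  newtons: 3

```text
clock: 1.15
eef_pos: [517.1, 224.7, 157.7]
eef_rot: [-3.141, 0.0, 2.25]
wrist_force: [0.2, 0.6, 0.1]
finger_gap: 28.6
finger_force: 0.0
```

servo_tool:
  motion:
    - [[0, 0, 0, 0, 0, 0, 0.7], [0, 0, 0, 0, 0, 0, 0.7], [0, 0, 0, 0, 0, 0, 0.7]]

```text
clock: 1.45
eef_pos: [515.2, 227.0, 158.3]
eef_rot: [-3.141, 0.0, 2.251]
wrist_force: [-0.6, 1.3, 0.5]
finger_gap: 28.3
finger_force: 0.0
```

```bash
python3 - <<'E'
from h import *
c=grab('wrist','w1'); s=manip.read_state();print(s['eef_pos'],s['eef_rot'],s['joints'],s['finger_gap'],s['wrist_force'])
E
```

```text
[515.09477206 227.28092434 158.4813596 ] [-3.14111147e+00  4.98330056e-04  2.25110626e+00] [ 3.50794530e-01  3.70361875e-01  1.53976654e+00 -6.65082132e-04
  1.23175835e+00 -3.29294000e-01] 28.43059665241475 [-0.44230185 -0.47649877  0.05498212]
```

View pics/w1.png

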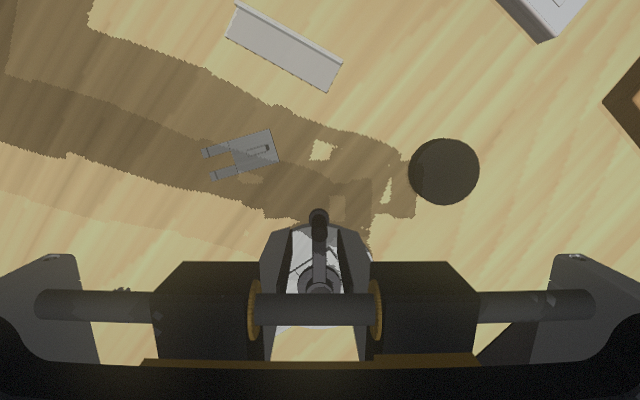

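The wrist view shows the pin top at (318,215), centred between the fingers (265–370). The arm runs to the hub at (318,280).

```bash
python3 - <<'E'
from h import *
c=load('w1'); print(at_z(c,318,216,101.5), at_z(c,318,216,101.5)-manip.read_state()['eef_pos'],dep(c,318,216))
E
```

```text
[519.41186437 229.62091687 101.5       ] [  4.31709232   2.33999253 -56.9813596 ] [525.2091092  223.05426784  71.69654592]
```

```bash
python3 - <<'E'
from h import *
c=load('w1')
for v in range(206,292,6): print(v,dep(c,318,v).round(1))
E
```

```text
206 [5.315e+02 2.167e+02 4.000e-01]
212 [524.8 223.7  60.8]
218 [525.4 222.8  76.9]
224 [525.1 222.8  95.1]
230 [526.8 220.5 102.5]
236 [530.3 216.2 101.6]
242 [544.3 199.8  60. ]
248 [548.  195.2  61. ]
254 [552.3 190.   60.1]
260 [473.4 281.8 338.2]
266 [560.4 180.1  60.7]
272 [564.7 174.8  60.2]
278 [568.9 169.6  60.3]
284 [572.2 165.6  63.2]
290 [574.  163.2  69.7]
```

servo_tool:
  motion:
    - [[0.025, -0.0215, 0, 0, 0, 0.002, 0.7], [0.025, -0.0215, 0, 0, 0, 0.002, 0.7], [0.025, -0.0215, -0.05, 0, 0, 0.002, 0.7], [0.025, -0.0215, -0.1, 0, 0, 0.002, 0.7], [0.025, -0.0215, -0.13, 0, 0, 0.002, 0.7], [0.025, -0.0215, -0.165, 0, 0, 0.002, 0.7], [0.025, -0.0215, -0.165, 0, 0, 0.002, 0.7], [0.025, -0.0215, -0.165, 0, 0, 0.002, 0.7]]

```text
clock: 2.3
eef_pos: [528.0, 216.3, 76.3]
eef_rot: [-3.141, 0.001, 2.257]
wrist_force: [-0.4, 0.3, 0.7]
finger_gap: 28.5
finger_force: 0.0
```

```bash
python3 - <<'E'
import numpy as np
# tool centre path: tool leads the pin by -g tangentially ; print shift fractions for a set of angles
ax=np.array([578.5,154.5]); p0=ax+80*np.array([np.cos(2.258),np.sin(2.258)])
for d in np.arange(0,2.61,.1):
    a=2.258-d; p=ax+80*np.array([np.cos(a),np.sin(a)])
    print(round(d,2),((p-p0)/500).round(4),round(-d/np.pi,4),p.round(1))
E
```

```text
0.0 [0. 0.] -0.0 [527.7 216.3]
0.1 [0.0129 0.0095] -0.0318 [534.2 221.1]
0.2 [0.0266 0.0177] -0.0637 [541.  225.2]
0.3 [0.0411 0.0245] -0.0955 [548.3 228.6]
0.4 [0.0562 0.0298] -0.1273 [555.8 231.2]
0.5 [0.0717 0.0335] -0.1592 [563.6 233.1]
0.6 [0.0876 0.0357] -0.191 [571.5 234.2]
0.7 [0.1035 0.0363] -0.2228 [579.5 234.5]
0.8 [0.1195 0.0353] -0.2546 [587.5 234. ]
0.9 [0.1353 0.0327] -0.2865 [595.4 232.7]
1.0 [0.1507 0.0286] -0.3183 [603.1 230.6]
1.1 [0.1657 0.0229] -0.3501 [610.6 227.8]
1.2 [0.18   0.0157] -0.382 [617.7 224.2]
1.3 [0.1935 0.0072] -0.4138 [624.5 219.9]
1.4 [ 0.2061 -0.0026] -0.4456 [630.8 215. ]
1.5 [ 0.2177 -0.0137] -0.4775 [636.6 209.5]
1.6 [ 0.2281 -0.0258] -0.5093 [641.8 203.4]
1.7 [ 0.2372 -0.039 ] -0.5411 [646.4 196.9]
1.8 [ 0.245  -0.0529] -0.573 [650.3 189.9]
1.9 [ 0.2514 -0.0676] -0.6048 [653.4 182.5]
2.0 [ 0.2562 -0.0829] -0.6366 [655.9 174.9]
2.1 [ 0.2595 -0.0985] -0.6685 [657.5 167.1]
2.2 [ 0.2612 -0.1144] -0.7003 [658.4 159.1]
2.3 [ 0.2614 -0.1304] -0.7321 [658.4 151.1]
2.4 [ 0.2599 -0.1463] -0.7639 [657.7 143.2]
2.5 [ 0.2568 -0.162 ] -0.7958 [656.2 135.3]
2.6 [ 0.2522 -0.1773] -0.8276 [653.9 127.7]
```

servo_tool:
  motion:
    - [[0.006, 0.005, 0, 0, 0, -0.016, 0.7], [0.0095, 0.007, 0, 0, 0, -0.024, 0.7], [0.0129, 0.0095, 0, 0, 0, -0.0318, 0.7], [0.016, 0.0115, 0, 0, 0, -0.04, 0.7], [0.02, 0.0135, 0, 0, 0, -0.048, 0.7], [0.0266, 0.0177, 0, 0, 0, -0.0637, 0.7], [0.034, 0.021, 0, 0, 0, -0.08, 0.7], [0.0411, 0.0245, 0, 0, 0, -0.0955, 0.7]]

```text
clock: 3.1
eef_pos: [548.7, 227.9, 75.8]
eef_rot: [-3.14, 0.0, 1.953]
wrist_force: [-5.5, -1.4, 4.2]
finger_gap: 28.3
finger_force: 2.4
```

servo_tool:
  motion:
    - [[0.0151, 0.0053, 0.0005, 0, 0, -0.0318, 0.7], [0.0306, 0.009, 0.001, 0, 0, -0.0637, 0.7], [0.0465, 0.0112, 0.0015, 0, 0, -0.0955, 0.7], [0.0624, 0.0118, 0.002, 0, 0, -0.1273, 0.7], [0.0784, 0.0108, 0.0025, 0, 0, -0.1591, 0.7], [0.0942, 0.0082, 0.003, 0, 0, -0.191, 0.7], [0.1096, 0.0041, 0.0035, 0, 0, -0.2228, 0.7], [0.1246, -0.0016, 0.004, 0, 0, -0.2546, 0.7], [0.1389, -0.0088, 0.0045, 0, 0, -0.2865, 0.7], [0.1524, -0.0173, 0.005, 0, 0, -0.3183, 0.7]]

```text
clock: 4.1
eef_pos: [625.2, 219.8, 78.4]
eef_rot: [-3.14, -0.0, 0.952]
wrist_force: [-4.3, 2.5, 3.0]
finger_gap: 28.4
finger_force: 2.4
```

Now on to tool angle 1.5, then short steps.

servo_tool:
  motion:
    - [[0.0063, -0.0049, 0, 0, 0, -0.016, 0.7], [0.0126, -0.0098, 0, 0, 0, -0.0318, 0.7], [0.0184, -0.0153, 0.0005, 0, 0, -0.048, 0.7], [0.0242, -0.0209, 0.001, 0, 0, -0.0637, 0.7], [0.0242, -0.0209, 0.001, 0, 0, -0.0637, 0.7]]

```text
clock: 4.6
eef_pos: [637.5, 209.2, 79.0]
eef_rot: [-3.14, -0.001, 0.754]
wrist_force: [-2.2, 5.8, 3.1]
finger_gap: 28.1
finger_force: 2.2
```

servo_tool:
  motion:
    - [[0.0038, -0.004, 0, 0, 0, -0.011, 0.7], [0.0075, -0.0083, 0.0003, 0, 0, -0.0223, 0.7], [0.0075, -0.0083, 0.0003, 0, 0, -0.0223, 0.7]]

```text
clock: 4.9
eef_pos: [641.1, 205.1, 79.1]
eef_rot: [-3.141, -0.0, 0.686]
wrist_force: [-1.6, 5.1, 3.7]
finger_gap: 27.8
finger_force: 2.3
```

servo_tool:
  motion:
    - [[0.0034, -0.0044, 0, 0, 0, -0.011, 0.7], [0.0067, -0.009, 0.0003, 0, 0, -0.0223, 0.7], [0.0067, -0.009, 0.0003, 0, 0, -0.0223, 0.7]]

```text
clock: 5.2
eef_pos: [644.4, 200.5, 79.3]
eef_rot: [-3.141, -0.0, 0.617]
wrist_force: [-1.5, 4.3, 3.7]
finger_gap: 28.4
finger_force: 2.3
```

servo_tool:
  motion:
    - [[0.003, -0.0047, 0, 0, 0, -0.011, 0.7], [0.006, -0.0094, 0.0003, 0, 0, -0.0223, 0.7], [0.006, -0.0094, 0.0003, 0, 0, -0.0223, 0.7]]

```text
clock: 5.5
eef_pos: [647.4, 195.7, 79.3]
eef_rot: [-3.141, -0.0, 0.547]
wrist_force: [-1.0, 4.9, 3.2]
finger_gap: 27.9
finger_force: 2.3
```

servo_tool:
  motion:
    - [[0.0026, -0.0049, 0, 0, 0, -0.011, 0.7], [0.0052, -0.0098, 0.0003, 0, 0, -0.0223, 0.7], [0.0052, -0.0098, 0.0003, 0, 0, -0.0223, 0.7]]

```text
clock: 5.8
eef_pos: [650.0, 190.7, 79.4]
eef_rot: [-3.141, -0.0, 0.477]
wrist_force: [-0.7, 5.0, 3.9]
finger_gap: 28.6
finger_force: 2.3
```

servo_tool:
  motion:
    - [[0.0023, -0.0051, 0, 0, 0, -0.011, 0.7], [0.0045, -0.0102, 0.0003, 0, 0, -0.0223, 0.7], [0.0045, -0.0102, 0.0003, 0, 0, -0.0223, 0.7]]

```text
clock: 6.1
eef_pos: [652.2, 185.6, 79.5]
eef_rot: [-3.141, -0.0, 0.407]
wrist_force: [0.2, 4.7, 3.6]
finger_gap: 28.1
finger_force: 2.3
```

servo_tool:
  motion:
    - [[0.0018, -0.0052, 0, 0, 0, -0.011, 0.7], [0.0036, -0.0105, 0.0003, 0, 0, -0.0223, 0.7], [0.0036, -0.0105, 0.0003, 0, 0, -0.0223, 0.7]]

```text
clock: 6.4
eef_pos: [654.1, 180.3, 79.7]
eef_rot: [-3.141, -0.0, 0.337]
wrist_force: [0.3, 4.7, 3.1]
finger_gap: 28.6
finger_force: 2.3
```

servo_tool:
  motion:
    - [[0.0015, -0.0053, 0, 0, 0, -0.011, 0.7], [0.003, -0.0107, 0.0003, 0, 0, -0.0223, 0.7], [0.003, -0.0107, 0.0003, 0, 0, -0.0223, 0.7]]

```text
clock: 6.7
eef_pos: [655.5, 175.0, 79.8]
eef_rot: [-3.141, -0.0, 0.268]
wrist_force: [0.9, 5.0, 3.5]
finger_gap: 28.5
finger_force: 2.4
```

servo_tool:
  motion:
    - [[0.0011, -0.0054, 0, 0, 0, -0.011, 0.7], [0.0022, -0.0109, 0.0003, 0, 0, -0.0223, 0.7], [0.0022, -0.0109, 0.0003, 0, 0, -0.0223, 0.7]]

```text
clock: 7.0
eef_pos: [656.2, 169.6, 79.7]
eef_rot: [-3.141, 0.001, 0.198]
wrist_force: [-1.5, 5.3, 2.6]
finger_gap: 36.1
finger_force: 3.0
```

The fingers were forced from 28 to 36 mm, which suggests the stop. I'll raise the grip to 8 N (which still limits the push) and feel again.

servo_tool:
  motion:
    - [[-0.0004, 0.004, 0, 0, 0, 0.006, 0.7], [-0.0004, 0.004, 0, 0, 0, 0.006, 0.7], [-0.0004, 0.004, 0, 0, 0, 0.006, 0.7]]
  newtons: 8

```text
clock: 7.3
eef_pos: [656.0, 172.2, 79.8]
eef_rot: [-3.14, 0.001, 0.218]
wrist_force: [0.4, 8.6, 3.1]
finger_gap: 28.4
finger_force: 3.7
```

servo_tool:
  motion:
    - [[0.0002, -0.002, 0, 0, 0, -0.003, 0.7], [0.0004, -0.004, 0, 0, 0, -0.006, 0.7], [0.0004, -0.004, 0, 0, 0, -0.006, 0.7]]

```text
clock: 7.6
eef_pos: [656.4, 170.5, 79.9]
eef_rot: [-3.14, -0.0, 0.199]
wrist_force: [-0.2, 9.6, 3.0]
finger_gap: 28.1
finger_force: 4.8
```

servo_tool:
  motion:
    - [[0.0003, -0.002, 0, 0, 0, -0.003, 0.7], [0.0005, -0.004, 0, 0, 0, -0.006, 0.7], [0.0005, -0.004, 0, 0, 0, -0.006, 0.7]]

```text
clock: 7.9
eef_pos: [656.7, 168.8, 80.0]
eef_rot: [-3.139, -0.0, 0.18]
wrist_force: [0.3, 10.9, 3.9]
finger_gap: 28.3
finger_force: 5.7
```

servo_tool:
  motion:
    - [[0.0003, -0.002, 0, 0, 0, -0.003, 0.7], [0.0005, -0.004, 0, 0, 0, -0.006, 0.7], [0.0005, -0.004, 0, 0, 0, -0.006, 0.7]]

```text
clock: 8.2
eef_pos: [656.9, 167.2, 80.1]
eef_rot: [-3.139, -0.001, 0.162]
wrist_force: [-0.4, 13.0, 3.3]
finger_gap: 28.6
finger_force: 6.6
```

Stop confirmed: force climbs steadily to 13 N. Backing off, opening and lifting.

servo_tool:
  motion:
    - [[-0.001, 0.008, 0, 0, 0, 0.01, 0.7], [-0.002, 0.016, 0, 0, 0, 0.01, 0.6], [-0.002, 0.02, 0, 0, 0, 0.01, 0.5], [-0.002, 0.02, 0, 0, 0, 0.01, 0.5], [-0.002, 0.02, 0.06, 0, 0, 0.01, 0.5], [-0.002, 0.02, 0.14, 0, 0, 0.01, 0.5], [-0.002, 0.02, 0.16, 0, 0, 0.01, 0.5], [-0.002, 0.02, 0.16, 0, 0, 0.01, 0.5]]

```text
clock: 9.0
eef_pos: [656.7, 175.0, 161.6]
eef_rot: [-3.141, -0.003, 0.189]
wrist_force: [0.1, -0.2, 0.3]
finger_gap: 47.3
finger_force: 0.0
```

servo_tool:
  motion:
    - [[-0.02, -0.02, 0, 0, 0, 0.047, 0.5], [-0.05, -0.05, 0, 0, 0, 0.094, 0.5], [-0.08, -0.08, 0, 0, 0, 0.14, 0.5], [-0.11, -0.11, 0, 0, 0, 0.186, 0.5], [-0.14, -0.135, 0, 0, 0, 0.23, 0.5], [-0.17, -0.155, 0, 0, 0, 0.275, 0.5], [-0.187, -0.162, 0, 0, 0, 0.32, 0.5], [-0.187, -0.162, 0, 0, 0, 0.353, 0.5], [-0.187, -0.162, 0, 0, 0, 0.353, 0.5], [-0.187, -0.162, 0, 0, 0, 0.353, 0.5]]

```text
clock: 10.0
eef_pos: [562.2, 94.2, 158.7]
eef_rot: [-3.139, 0.001, 1.295]
wrist_force: [-1.0, -0.4, -0.1]
finger_gap: 46.7
finger_force: 0.0
```

```bash
python3 - <<'E'
from h import *
c=grab('wrist','w2');b=grab('side','d2'); s=manip.read_state();print(s['eef_pos'],s['eef_rot'],s['joints'],s['finger_gap'],s['wrist_force'])
B=cv2.resize(b['frame'][215:305,240:330],(400,400),interpolation=3)
W=cv2.resize(c['frame'],None,fx=.625,fy=.625)
im=np.zeros((400,800,3),np.uint8);im[:,:400]=B;im[:250,400:]=W
cv2.imwrite('pics/c2.png',cv2.convertScaleAbs(im,alpha=1.4,beta=15)[:,:,::-1])
E
```

```text
[562.3749154   94.31615541 159.14615556] [-3.13983350e+00  9.55166919e-04  1.29578765e+00] [ 1.02049510e-01  3.86228118e-01  1.51619998e+00 -2.54049760e-04
  1.24115182e+00  3.77141507e-01] 46.717016690341104 [0.88028867 0.32558617 0.24142447]
```

View pics/c2.png

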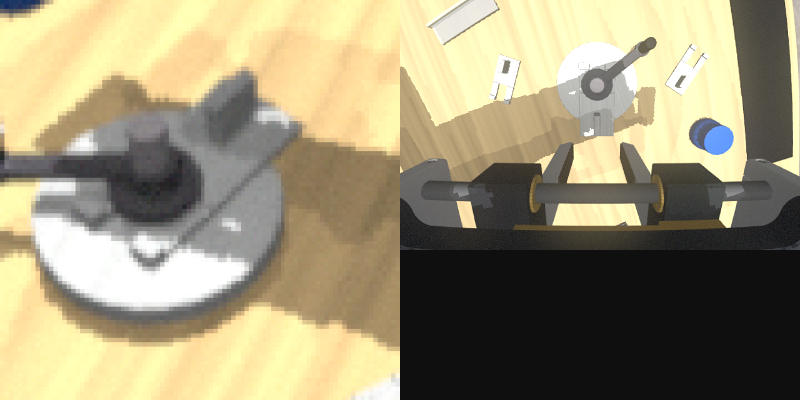

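Wrist view: the lever arm has swung round to the right, with the nut at about (313,135). The fin sits at about (315,190) between the fingertips, with the plate edges clear. I'll get fin and plate from the depth.

```bash
python3 - <<'E'
from h import *
c=load('w2')
P=np.array([dep(c,u,v) for v in range(60,225) for u in range(250,390)])
ok=np.linalg.norm(P[:,:2]-[562.5,96.5],axis=1)<28
m=ok&(P[:,2]>63)&(P[:,2]<72); Q=P[m]
print('fin',m.sum(),cv2.minAreaRect(Q[:,:2].astype(np.float32)),np.median(Q[:,2]))
m2=(np.linalg.norm(P[:,:2]-[556,72],axis=1)<45)&(P[:,2]>33)&(P[:,2]<39.5);
print('plate',m2.sum(),cv2.minAreaRect(P[m2][:,:2].astype(np.float32)),np.median(P[m2][:,2]))
m3=(P[:,2]>86)&(P[:,2]<96)&(np.linalg.norm(P[:,:2]-[578,154],axis=1)<14);print('stud',P[m3].mean(0))
# arm
m4=(P[:,2]>60)&(P[:,2]<68)&(np.linalg.norm(P[:,:2]-[578,154],axis=1)>30)&(P[:,1]>135);print('arm',P[m4].mean(0),np.median(P[m4],0))
E
```

```text
fin 366 ((565.3554077148438, 98.59405517578125), (31.399126052856445, 9.425613403320312), 74.08895111083984) 67.25378815689052
plate 1575 ((563.9736328125, 94.75808715820312), (41.64105987548828, 55.9106559753418), 73.91575622558594) 36.620486255531034
stud [581.20696587 155.82087384  92.49624329]
arm [629.36202491 176.15124827  64.73470975] [629.33519582 175.86793814  64.80323547]
```

servo_tool:
  motion:
    - [[0.0032, 0.0064, -0.05, 0, 0, -0.001, 0.5], [0.0032, 0.0064, -0.12, 0, 0, -0.001, 0.5], [0.0032, 0.0064, -0.18, 0, 0, -0.001, 0.5], [0.0032, 0.0064, -0.22, 0, 0, -0.001, 0.5], [0.0032, 0.0064, -0.236, 0, 0, -0.001, 0.5], [0.0032, 0.0064, -0.236, 0, 0, -0.001, 0.5]]
  newtons: 10

```text
clock: 10.7
eef_pos: [563.7, 97.5, 41.0]
eef_rot: [-3.139, 0.001, 1.294]
wrist_force: [-0.1, -0.2, 1.0]
finger_gap: 46.8
finger_force: 0.0
```

servo_tool:
  motion:
    - [[0, 0, 0, 0, 0, 0, 0.75], [0, 0, 0, 0, 0, 0, 0.8], [0, 0, 0, 0, 0, 0, 0.85], [0, 0, 0, 0, 0, 0, 0.9], [0, 0, 0, 0, 0, 0, 0.95], [0, 0, 0, 0, 0, 0, 1], [0, 0, 0, 0, 0, 0, 1]]
  newtons: 10

```text
clock: 11.4
eef_pos: [564.2, 97.6, 42.2]
eef_rot: [-3.141, 0.0, 1.295]
wrist_force: [-1.5, -0.3, 3.4]
finger_gap: 10.0
finger_force: 10.0
```

servo_tool:
  motion:
    - [[0, 0, 0, 0, 0, 0, 1], [-0.003, -0.01, 0, 0, 0, 0, 1], [-0.006, -0.02, 0, 0, 0, 0, 1], [-0.009, -0.03, 0, 0, 0, 0, 1], [-0.011, -0.0385, 0, 0, 0, 0, 1], [-0.011, -0.0385, 0, 0, 0, 0, 1]]
  newtons: 25

```text
clock: 12.0
eef_pos: [558.6, 77.5, 42.1]
eef_rot: [-3.141, 0.001, 1.294]
wrist_force: [-0.8, -0.2, 7.0]
finger_gap: 9.8
finger_force: 25.0
```

servo_tool:
  motion:
    - [[0, 0, 0.002, 0, 0, 0, 1], [-0.0045, -0.016, 0.002, 0, 0, 0, 1], [-0.01, -0.035, 0.002, 0, 0, 0, 1], [-0.0155, -0.054, 0.002, 0, 0, 0, 1], [-0.021, -0.073, 0.002, 0, 0, 0, 1], [-0.0265, -0.092, 0.002, 0, 0, 0, 1], [-0.032, -0.111, 0.002, 0, 0, 0, 1], [-0.032, -0.111, 0.002, 0, 0, 0, 1]]

```text
clock: 12.8
eef_pos: [542.3, 21.6, 42.9]
eef_rot: [-3.141, 0.001, 1.294]
wrist_force: [0.0, -0.1, -0.8]
finger_gap: 10.1
finger_force: 25.0
```

servo_tool:
  motion:
    - [[-0.003, -0.01, 0.06, 0, 0, 0, 1], [-0.01, -0.04, 0.14, 0, 0, 0, 1], [-0.03, -0.1, 0.22, 0, 0, -0.04, 1], [-0.06, -0.18, 0.3, 0, 0, -0.08, 1], [-0.09, -0.26, 0.314, 0, 0, -0.12, 1], [-0.12, -0.34, 0.314, 0, 0, -0.16, 1], [-0.15, -0.42, 0.314, 0, 0, -0.2, 1], [-0.17, -0.48, 0.314, 0, 0, -0.245, 1], [-0.181, -0.525, 0.314, 0, 0, -0.29, 1], [-0.181, -0.525, 0.314, 0, 0, -0.3336, 1]]

```text
clock: 13.8
eef_pos: [451.4, -241.9, 199.9]
eef_rot: [-3.141, 0.001, 0.239]
wrist_force: [0.0, 0.4, -1.9]
finger_gap: 9.7
finger_force: 25.0
```

servo_tool:
  motion:
    - [[0, 0, 0, 0, 0, 0, 1], [0, 0, 0, 0, 0, 0, 1], [0, 0, 0, 0, 0, 0, 1]]

```text
clock: 14.1
eef_pos: [452.3, -239.2, 199.9]
eef_rot: [-3.141, 0.0, 0.251]
wrist_force: [0.2, 0.0, -1.8]
finger_gap: 9.4
finger_force: 25.0
```

```bash
python3 - <<'E'
from h import *
c=grab('wrist','w3');b=grab('side','d3');a=grab('scene','s3'); s=manip.read_state();print(s['eef_pos'],s['eef_rot'],s['joints'],s['finger_gap'],s['wrist_force'])
W=cv2.resize(c['frame'],None,fx=1.25,fy=1.25)[:390]
S=cv2.resize(a['frame'][190:285,180:300],(240,190),interpolation=3);D=cv2.resize(b['frame'][110:210,310:430],(240,200),interpolation=3)
im=np.zeros((600,800,3),np.uint8);im[:390]=W;im[400:590,:240]=S;im[400:600,300:540]=D
cv2.imwrite('pics/c3.png',cv2.convertScaleAbs(im,alpha=1.4,beta=15)[:,:,::-1])
E
```

```text
[ 452.2840595  -239.32964226  199.89451238] [-3.14083423e+00  4.30738102e-04  2.49187263e-01] [-5.58400841e-01  2.19840480e-01  1.63498206e+00  2.21828367e-04
  1.28761591e+00  7.63146315e-01] 10.122121525987426 [ 0.19480791  0.21852938 -2.1033372 ]
```

View pics/c3.png

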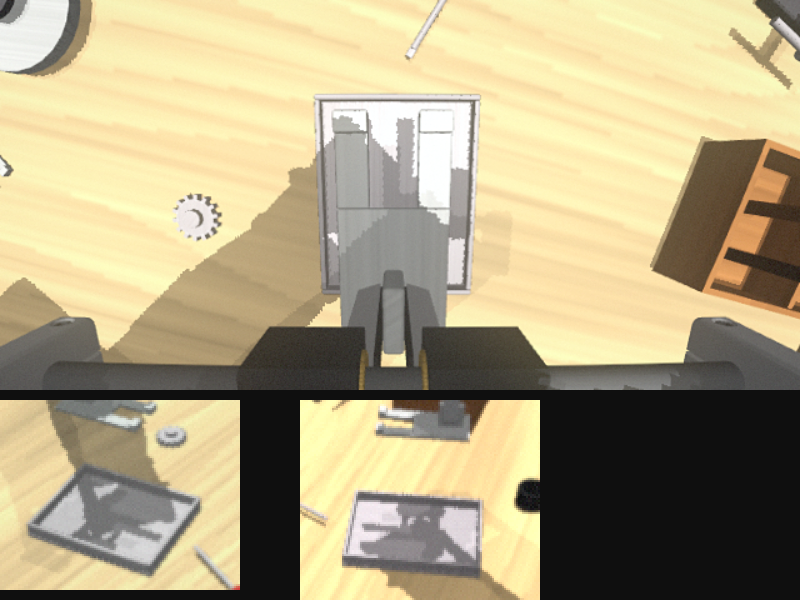

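The wrist view shows the guide held level, right way up, over the tray. Tray rim corners in the composite are (315,96), (480,96), (470,294) and (322,294). The prong ends are at about (333,112) and (453,112).

```bash
python3 - <<'E'
from h import *
c=load('w3');s=manip.read_state();t=s['eef_pos']
k=[at_z(c,u/1.25,v/1.25,22) for u,v in((315,96),(480,96),(470,294),(322,294))]
k=np.array(k);print(k.round(1),'centre',k.mean(0),'sides',[np.linalg.norm(k[i]-k[i-1]).round(1) for i in range(4)])
v=(k[0]+k[1]-k[2]-k[3]);print('yaw',np.degrees(np.arctan2(v[1],v[0])))
for f in('d3','s3'):
    x=load(f)
    P=np.array([dep(x,u,v) for v in range(*( (150,212) if f=='d3' else (215,285))) for u in range(*((315,412) if f=='d3' else (185,290)))])
    m=(P[:,2]>17)&(P[:,2]<26)&(np.linalg.norm(P[:,:2]-[485,-233],axis=1)<130);print(f,cv2.minAreaRect(P[m][:,:2].astype(np.float32)))
P=np.array([dep(c,u/1.25,v/1.25) for v in range(90,300,2) for u in range(310,480,2)])
m=(P[:,2]>165)&(P[:,2]<200);Q=P[m];print('guide',m.sum(),np.percentile(Q[:,2],[5,50,95]),cv2.minAreaRect(Q[:,:2].astype(np.float32)))
A=np.c_[Q[:,:2]-t[:2],np.ones(len(Q))];w=np.abs(Q[:,2]-np.median(Q[:,2]))<4;print('plane',np.linalg.lstsq(A[w],Q[w,2],rcond=None)[0])
for u,v in((350,125),(435,125),(370,250),(430,250)):print(dep(c,u/1.25,v/1.25).round(1))
E
```

```text
[[ 558.9 -138.9   22. ]
 [ 595.9 -282.3   22. ]
 [ 414.1 -328.7   22. ]
 [ 376.8 -184.2   22. ]] centre [ 486.44549427 -233.50250255   22.        ] sides [np.float64(187.7), np.float64(148.1), np.float64(187.7), np.float64(149.2)]
yaw 14.145476447451465
d3 ((484.93414306640625, -231.6620635986328), (188.44760131835938, 156.5227813720703), 14.699755668640137)
s3 ((486.48358154296875, -235.96185302734375), (195.12799072265625, 155.41360473632812), 12.837991714477539)
guide 3815 [193.20815036 194.42002918 198.99765633] ((497.9915466308594, -226.9206085205078), (93.08716583251953, 56.57734298706055), 14.541672706604004)
plane [2.71578886e-03 2.20316256e-03 1.94225883e+02]
[ 531.5 -198.   199.8]
[ 541.3 -235.8  198.6]
[ 475.6 -220.8  195.2]
[ 482.8 -250.4  193.4]
```

servo_tool:
  motion:
    - [[0.001, -0.006, -0.04, 0, 0, -0.001, 1], [0.001, -0.006, -0.11, 0, 0, -0.001, 1], [0.001, -0.006, -0.18, 0, 0, -0.001, 1], [0.001, -0.006, -0.25, 0, 0, -0.001, 1], [0.001, -0.006, -0.3, 0, 0, -0.001, 1], [0.001, -0.006, -0.33, 0, 0, -0.001, 1], [0.001, -0.006, -0.35, 0, 0, -0.001, 1], [0.001, -0.006, -0.356, 0, 0, -0.001, 1], [0.001, -0.006, -0.356, 0, 0, -0.001, 1]]

```text
clock: 15.15
eef_pos: [452.8, -242.7, 22.1]
eef_rot: [-3.141, 0.0, 0.244]
wrist_force: [0.8, 0.2, -1.8]
finger_gap: 9.7
finger_force: 25.0
```

servo_tool:
  motion:
    - [[0, 0, -0.001, 0, 0, 0, 1], [0, 0, -0.003, 0, 0, 0, 1], [0, 0, -0.005, 0, 0, 0, 1], [0, 0, -0.006, 0, 0, 0, 1], [0, 0, -0.006, 0, 0, 0, 1], [0, 0, -0.006, 0, 0, 0, 1]]

```text
clock: 15.75
eef_pos: [452.6, -242.7, 18.9]
eef_rot: [-3.141, 0.0, 0.244]
wrist_force: [-0.2, 0.5, -1.0]
finger_gap: 9.7
finger_force: 25.0
```

servo_tool:
  motion:
    - [[0, 0, -0.001, 0, 0, 0, 1], [0, 0, -0.002, 0, 0, 0, 1], [0, 0, -0.003, 0, 0, 0, 1], [0, 0, -0.003, 0, 0, 0, 1], [0, 0, -0.003, 0, 0, 0, 1]]

```text
clock: 16.25
eef_pos: [452.6, -242.7, 17.4]
eef_rot: [-3.141, 0.001, 0.244]
wrist_force: [0.5, -0.1, -1.9]
finger_gap: 10.0
finger_force: 25.0
```

servo_tool:
  motion:
    - [[0, 0, -0.001, 0, 0, 0, 1], [0, 0, -0.002, 0, 0, 0, 1], [0, 0, -0.002, 0, 0, 0, 1], [0, 0, -0.002, 0, 0, 0, 1]]

```text
clock: 16.65
eef_pos: [452.7, -242.7, 17.1]
eef_rot: [-3.141, 0.0, 0.244]
wrist_force: [-5.4, 2.9, 10.5]
finger_gap: 10.0
finger_force: 25.0
```

Contact felt. Easing back, then releasing slowly and rising.

servo_tool:
  motion:
    - [[0, 0, 0.001, 0, 0, 0, 1], [0, 0, 0.0015, 0, 0, 0, 1], [0, 0, 0.0015, 0, 0, 0, 0.85], [0, 0, 0.0015, 0, 0, 0, 0.75], [0, 0, 0.0015, 0, 0, 0, 0.65], [0, 0, 0.0015, 0, 0, 0, 0.65], [0, 0, 0.0015, 0, 0, 0, 0.65]]
  newtons: 5

```text
clock: 17.35
eef_pos: [452.6, -242.7, 17.1]
eef_rot: [-3.141, 0.001, 0.244]
wrist_force: [0.2, -0.3, -0.0]
finger_gap: 32.8
finger_force: 0.0
```

servo_tool:
  motion:
    - [[0, 0, 0.03, 0, 0, 0, 0.65], [0, 0, 0.08, 0, 0, 0, 0.65], [0, 0, 0.16, 0, 0, 0, 0.65], [0, 0, 0.24, 0, 0, 0, 0.65], [0, 0, 0.32, 0, 0, 0, 0.65], [-0.05, 0, 0.4, 0, 0, 0, 0.65], [-0.1, 0, 0.45, 0, 0, 0, 0.65], [-0.1, 0, 0.45, 0, 0, 0, 0.65]]

```text
clock: 18.15
eef_pos: [401.9, -243.3, 245.8]
eef_rot: [3.138, -0.003, 0.243]
wrist_force: [0.4, 0.5, -1.0]
finger_gap: 32.9
finger_force: 0.0
```

```bash
python3 - <<'E'
from h import *
c=grab('wrist','w4');b=grab('side','d4');a=grab('scene','s4'); s=manip.read_state();print(s['eef_pos'],s['finger_gap'],s['wrist_force'])
S=cv2.resize(a['frame'][145:285,180:400],(400,255),interpolation=3);D=cv2.resize(b['frame'][130:300,200:420],(400,309),interpolation=3)
im=np.zeros((570,800,3),np.uint8);im[:255,:400]=S;im[260:569,:400]=D;im[:250,400:]=cv2.resize(c['frame'],(400,250))
cv2.imwrite('pics/c4.png',cv2.convertScaleAbs(im,alpha=1.3,beta=10)[:,:,::-1])
P=np.array([dep(c,u,v) for v in range(0,300,2) for u in range(120,520,2)])
n=np.linalg.norm(P[:,:2]-[486,-233.5],axis=1)<85
m=n&(P[:,2]>9.3)&(P[:,2]<18);print(m.sum(),cv2.minAreaRect(P[m][:,:2].astype(np.float32)),np.percentile(P[m][:,2],[10,50,90]))
E
```

```text
[ 402.72138432 -242.57313868  241.27852643] 32.83603326904205 [ 1.06073385 -0.44723699 -0.60125925]
794 ((487.14215087890625, -232.84246826171875), (116.15206909179688, 141.13607788085938), 14.420166969299316) [10.66847593 11.80543723 13.54285575]
```

View pics/c4.png

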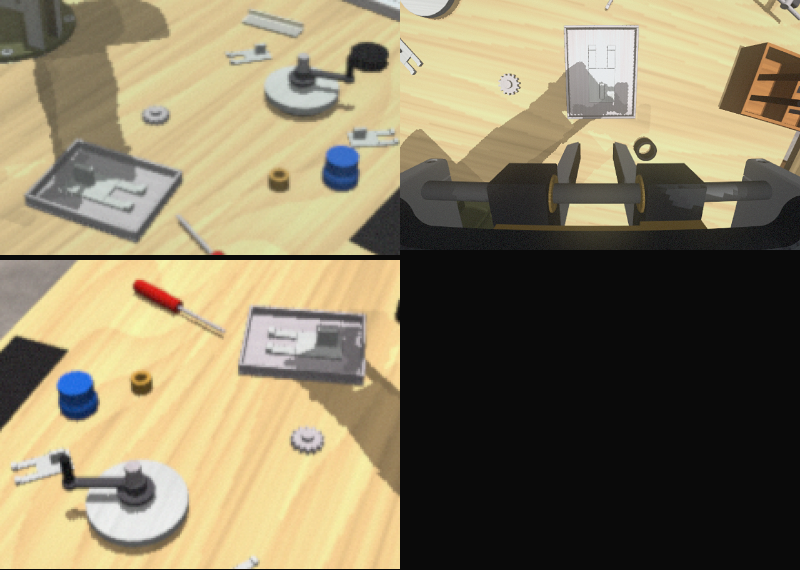

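The guide lies flat and upright in the middle of the tray (wrist composite about (603,75)). The lever is at its loose stop and the bystanders haven't moved.

```bash
python3 -c "
from cell import manip
print(manip.sign_off())"
```

```text
the job is handed in; nothing more can be done
None
```

The job is handed in at about 18 s: the lever nut was turned clockwise to its stop (felt at 13 N), the guide was drawn out by its fin, and it lies flat, right way up, in the middle of the tray, with the bystanders unmoved in the last pictures.

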